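# Unlock the kitchen scale and load its check weights

## Task

Get the kitchen scale ready for a check: first slide the black transport lock on its front panel all the way to its end stop beside the display. Then gently set the large steel weight down flat in the middle of the ring marked on the pan, and gently set the small steel weight centred on top of it, without its edge hanging over. Leave the other things where they are.

Things in the scene. Friction and masses are not known exactly. Their poses are not given: they have to be found in the camera images.
- scale: White kitchen scale, fixed, 240 (x) x 180 (y) x 42 mm high. Origin: centre of its underside; z up; front panel towards its -x. Panel and deck are flat, 30 mm above the worktop. On the panel, at x = -82 mm, are the display (y = +60 mm) and beside it the lock's track along y. Behind lies the round steel pan, diameter 140 mm, flat top at 42 mm, no rim. Only the lock grip stands higher.
- pan_center (a point): Centre of the pan's flat top, 42 mm above the worktop, 35 mm towards +x from the scale's origin. A fine dark ring, diameter 80 mm, is marked round it on the pan.
- lock_grip (a point): Middle of the black upright grip of the transport lock; moves with it. The grip is a block 24 mm (scale's x) by 12 mm (scale's y, the direction of sliding), its top 22 mm above the panel (52 mm above the worktop); this point lies on its axis, 14 mm above the panel. Axes as the scale's. Can be pinched across the 12 mm from above.
- lock (a joint): Travel of the transport lock along the scale's +y (towards the display), in m: 0 = locked, at the end far from the display; 0.060 = unlocked, against the end stop nearest the display. Starts between 0 and 0.020. It drags with about 2.5 N and stays where it is left.
- large_weight: Larger of two plain steel discs: diameter 60 mm, 16 mm thick, about 350 g, lying flat on the worktop. Origin: centre of its underside; z up.
- small_weight: Smaller steel disc: diameter 44 mm, 14 mm thick, about 170 g, lying flat on the worktop. Origin: centre of its underside; z up.
- spice_tin: Bystander: round white spice tin, diameter 65, height 62 mm. Origin: centre of its underside.
- egg_cup_0: Bystander: pale stoneware egg cup, diameter 47, height 48 mm. Origin: centre of its underside.
- salt_shaker: Bystander: round salt shaker, diameter 44, height 90 mm. Origin: centre of its underside.
- matchbox: Bystander: matchbox lying flat, 36 x 54 x 15 mm. Origin: centre of its underside.
- coaster_1: Bystander: round cork coaster, diameter 96, 8 mm thick, near the front edge of the worktop. Origin: centre of its underside.
- mug_right: Bystander: small mug standing on the coaster, 64 x 88 x 49 mm. Origin: centre of its underside.
There are look-alikes about, which are no part of the job. Leave any blue or brown look-alike of the large_weight alone.

How it is judged:
By the outcome, as a careful person would: the job done as asked, in the order asked, and still so for the second after the job is handed in, with the robot touching nothing.
It also fails if it takes over 70 s, if anything falls off the work surface, if the arm or the gripper's body presses on something with over 40 N, if the wrist force passes 120 N, or if a joint passes its speed limit or range.

## Robot

A 6-joint arm with a two-finger parallel gripper is mounted at the origin on a cart in front of the work surface, level with it; the furniture and walls round the work are solid. World frame = base frame: x ahead of the robot, y to its left, z up, the work surface at z = 0. Lengths are in m, angles in rad, forces in N, time in s.
With the tool pointing down it reaches from about 0.275 to 0.875 m from the base axis. Payload 12.5 kg.
Tool frame: the origin (TCP) lies at the very end of the fingers, on their centre line; the grasp point (between the pads) lies 19 mm behind it; z points along the fingers, y is the line along which they close (so a half turn about z gives the same grasp; the last joint's range is limited). The gripper opens to 85 mm and grips with 20 to 120 N. Pads are 22 mm wide; open, the fingers measure 114 mm over their backs; the gripper's body (76 mm by 85 mm) begins 54 mm behind the grasp point. The pads swing forward as they close: fully open they stand 13 mm farther back than shut.
Start: joints at [-1.215, 0.351, 1.652, -0, 1.139, -0.085], TCP at [0.235, -0.497, 0.231] pointing down, gripper open.
Joint ranges: [-2.75, 2.75], [-0.79, 2.1], [0.01, 2.65], [-1.57, 4.71], [0.07, 3.14], [-2.87, 2.87]. Speed limits (rad/s): [2.22, 2.22, 2.79, 3.14, 3.14, 3.14].

## Interface

Orientations are given as a unit quaternion [w, x, y, z].
In Python, from plant import get_obs, snapshot, camera_model, finish_job, spot_in gives the robot as it stands.
- The arm moves only by the tool step_arm, never from a script. Its argument "increments" is a list that holds one entry, the list of rows, each a list of 4 numbers: the shift along the tool's x, y, z in m, then the turn about the tool's z in rad. A call has 1 to 5 rows; each row shifts and turns the commanded pose from where the row before left it, along the tool's axes as they then stand; what a row does not reach is not made up. A row lasts 1/10 s, in which the tool goes at most 50 mm and 8.59 degrees, less where a joint would pass 70% of its speed; a pose out of reach is approached as far as the arm can. A call is refused whole if a number of a shift passes 0.05 or a number of a turn 0.15, either way. A call with a gripper value outside its range is refused whole. "hand" is the closure, from 0 (fully open) to 1 (shut), set as the call begins (left out, the last holds). The fingers move at their own pace and stop on an object; the grip force is fixed at half the most. Time passes only in rows, so rows that do not move let the fingers close. It gives the time, the measured TCP pose, the force, the opening and the grip force at its end, in the units of the state.
- get_obs(): the state, without advancing time (a new reading comes with each control period).
- snapshot(name): name is "scene" or "top" or "wrist"; returns (picture, depth): 420x560x3 uint8, red, green, blue; 420x560 float32, m along the optical axis (not along the pixel's ray), 0 where there is no reading.
- camera_model(name): a dict with "intrinsics" (3x3 intrinsics, pixels), "camera_from_world" (4x4, takes a point from world to camera coordinates); the wrist camera has in their place "hand_eye" (4x4, takes a point from camera to tool coordinates, whose origin is the TCP and whose axes are the flange's). Camera axes: x right, y down, z forward; pixel columns grow to the right and rows downward; lengths in m; the calibration is good to about 2 mm. A picture is of the moment at which its call begins: read the wrist's pose just before it. camera_model takes no time and is no camera call.
- finish_job(): hands the job in; it is judged then, once.
Trained networks look in the newest picture that a camera, given by its name, has taken for a name from the list of things; names that differ only in an ending like _2 or _b are one class to them, and where a whole thing is asked for, a point or a joint stands for the part that bears it (a point fixed in the world has none). Each returns a list of dicts, best first, with "p" (0 to 1); they miss things now and then, are a little off and sometimes report something else, mostly with a low value. They report only what shows in the picture. A call takes as long as a camera call. They do not tell look-alikes from the thing itself.
- spot_in(camera, target): "point" ([x, y, z] in m, in the coordinates of the camera as it stood for that picture, good to about 4 mm: the middle of the surface that is visible of it).
The state is a dict: "clock": time; "qpos": joint angles; "qvel": joint speeds; "tau": joint torques, N m; "tool_pos": TCP position; "ee_rot": TCP orientation; "force": force on the tool from outside, world axes, zero at the start; "torque": the same for the moment, N m; "grip_width": finger opening in m; "grip_force": force on a finger pad.
Only numpy, scipy, OpenCV 4.12 (cv2) and the standard library are available. Lean on these libraries where they do the work, as an engineer would, in place of code of your own. Each camera call takes 0.05 s, during which the arm holds its last target. There are 200 camera calls.

## Working session

There is one attempt and no reset: what is moved stays moved. The work goes in short steps, Python scripts to look and compute and a tool call to move; the robot and the scene stay as the last step left them, time stands still between calls to the robot, and variables do not carry over. Pictures are saved under pics/ and viewed, at most 10 in all, crops included, and the job is handed in when it is done.

Besides the shell and the picture viewer there is one more tool, called after "Request:" as a command line: name --argument value ..., lists and objects as JSON in quotes. step_arm: Moves the arm, as the interface text tells. Its arguments: {"type":"object","properties":{"increments":{"type":"array","items":{"type":"array","items":{"type":"array","items":{"type":"number"}}}},"hand":{"type":"number"}},"required":["increments"]}

```bash
mkdir -p pics; ls; cat > h.py <<'E'
import numpy as np, cv2
from plant import get_obs, snapshot, camera_model, finish_job, spot_in
def T(cam):
    m=camera_model(cam)
    if 'hand_eye' in m:
        o=get_obs(); w,x,y,z=o['ee_rot']
        from scipy.spatial.transform import Rotation as R
        P=np.eye(4);P[:3,:3]=R.from_quat([x,y,z,w]).as_matrix();P[:3,3]=o['tool_pos']
        return np.array(m['intrinsics']),P@np.array(m['hand_eye'])
    return np.array(m['intrinsics']),np.linalg.inv(np.array(m['camera_from_world']))
def cloud(d,K,M):
    v,u=np.mgrid[:d.shape[0],:d.shape[1]]
    p=np.stack([(u-K[0,2])/K[0,0]*d,(v-K[1,2])/K[1,1]*d,d],-1)
    return p@M[:3,:3].T+M[:3,3]
E
python3 - <<'E'
from h import *
o=get_obs();print({k:np.round(v,3).tolist() for k,v in o.items()})
ims=[]
for c in ['top','scene']:
    K,M=T(c);im,d=snapshot(c);np.savez(f'{c}.npz',im=im,d=d,K=K,M=M)
    cv2.imwrite(f'pics/{c}0.png',im[...,::-1])
    print(c,np.round(M,3).tolist())
    for n in ['scale','lock_grip','large_weight','small_weight','spice_tin','egg_cup_0','salt_shaker','matchbox','coaster_1','mug_right']:
        for r in spot_in(c,n):
            p=np.array(r['point']);q=K@p;print(n,round(r['p'],2),np.round(q[:2]/q[2]),np.round(M[:3,:3]@p+M[:3,3],3))
E
```

```text
pics
{'clock': 0.0, 'qpos': [-1.215, 0.351, 1.652, 0.0, 1.139, -0.085], 'qvel': [0.0, -0.0, 0.0, -0.0, 0.002, 0.0], 'tau': [-0.001, -50.611, -29.141, -0.0, 0.005, -0.0], 'tool_pos': [0.235, -0.497, 0.231], 'ee_rot': [-0.001, 0.976, 0.219, -0.0], 'force': [-0.289, -0.418, -0.578], 'torque': [-0.045, 0.015, 0.005], 'grip_force': 0.0, 'grip_width': 0.085}
top [[-0.012, -0.996, 0.086, 0.403], [-1.0, 0.014, 0.021, -0.019], [-0.022, -0.085, -0.996, 1.32], [0.0, 0.0, 0.0, 1.0]]
scale 0.7 [238. 186.] [0.557 0.111 0.03 ]
lock_grip 0.56 [252. 220.] [0.47  0.075 0.052]
large_weight 0.75 [201. 264.] [0.365 0.205 0.017]
small_weight 0.57 [369. 146.] [ 0.653 -0.217  0.019]
spice_tin 0.59 [329. 179.] [ 0.565 -0.113  0.064]
egg_cup_0 0.8 [373. 220.] [ 0.467 -0.22   0.029]
salt_shaker 0.57 [372. 180.] [ 0.559 -0.212  0.078]
matchbox 0.75 [330. 152.] [ 0.641 -0.119  0.013]
coaster_1 0.82 [344. 274.] [ 0.335 -0.149  0.013]
scene [[-0.818, -0.425, 0.387, 0.111], [-0.574, 0.595, -0.562, 0.537], [0.008, -0.682, -0.731, 0.8], [0.0, 0.0, 0.0, 1.0]]
scale 0.66 [212. 260.] [0.541 0.13  0.03 ]
scale 0.61 [278.
[... 235 characters left out ...]
t 0.69 [311. 208.] [ 0.467 -0.099  0.017]
large_weight 0.6 [323. 273.] [0.36  0.026 0.016]
small_weight 0.62 [374. 231.] [ 0.331 -0.127  0.011]
small_weight 0.59 [269. 147.] [ 0.652 -0.207  0.016]
small_weight 0.23 [302. 153.] [ 0.558 -0.202  0.049]
spice_tin 0.66 [277. 180.] [ 0.55  -0.096  0.056]
egg_cup_0 0.95 [339. 171.] [ 0.469 -0.217  0.033]
salt_shaker 0.63 [279. 179.] [ 0.547 -0.097  0.06 ]
salt_shaker 0.57 [302. 152.] [ 0.56  -0.205  0.052]
salt_shaker 0.17 [211. 260.] [0.543 0.13  0.029]
matchbox 0.7 [245. 172.] [ 0.648 -0.111  0.013]
coaster_1 0.85 [374. 230.] [ 0.332 -0.127  0.013]
mug_right 0.56 [372. 208.] [ 0.356 -0.154  0.04 ]
mug_right 0.35 [276. 180.] [ 0.552 -0.094  0.055]
```

View pics/top0.png

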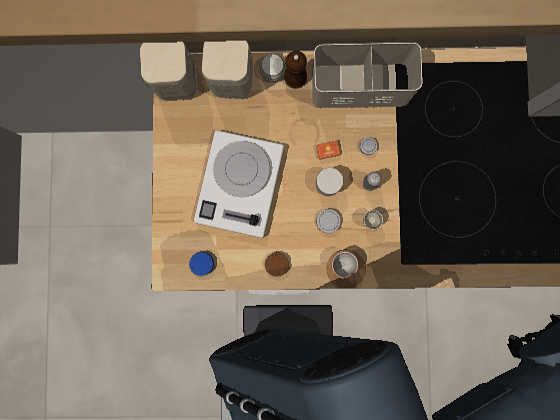

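View pics/scene0.png

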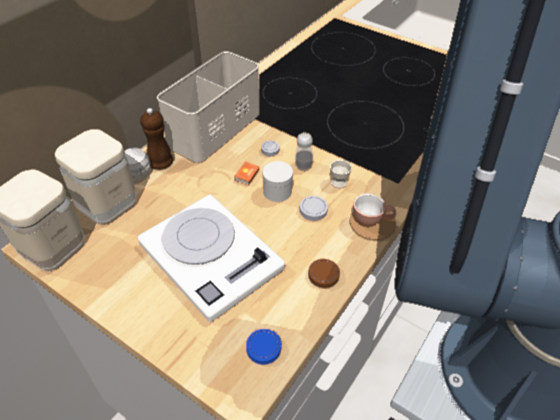

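Candidates for large_weight are blue (202,264), brown (277,264) and bare steel (329,220). The steel one fits. The small steel disc is at (369,146). I'll confirm with a crop and fit the geometry from depth.

```bash
cat > fit.py <<'E'
from h import *
def disc(P,c,zlo,zhi,r):
    m=(P[...,2]>zlo)&(P[...,2]<zhi)&(np.hypot(P[...,0]-c[0],P[...,1]-c[1])<r)
    q=P[m]; (x,y),R=cv2.minEnclosingCircle((q[:,:2]*1000).astype(np.float32))
    return np.round(np.r_[x/1000,y/1000,R/1000,q[:,:2].mean(0),np.median(q[:,2]),len(q)],4)
E
python3 - <<'E'
from fit import *
for c in ['top','scene']:
    f=np.load(c+'.npz');P=cloud(f['d'],f['K'],f['M']);d=f['d']
    tab=P[(d>0)&(abs(P[...,2])<.01)&(P[...,0]>.3)&(P[...,0]<.7)&(abs(P[...,1])<.25)]
    z0=np.median(tab[:,2]);print(c,'table z',z0); P[...,2]-=z0
    print('large',disc(P,(.467,-.105),.01,.022,.042)); print('small',disc(P,(.653,-.212),.009,.02,.034))
    print('pan',disc(P,(.59,.10),.037,.047,.1)); print('grip',disc(P,(.47,.078),.044,.06,.03))
    m=((d>0)&(P[...,2]>.022)&(P[...,2]<.06)&(np.hypot(P[...,0]-.557,P[...,1]-.1)<.17)&(P[...,1]>-.06))
    r=cv2.minAreaRect((P[m][:,:2]*1000).astype(np.float32)); print('scale',r)
f=np.load('top.npz')['im'];s=np.load('scene.npz')['im']
a=cv2.resize(f[125:245,190:390],None,fx=4,fy=4,interpolation=cv2.INTER_CUBIC)
cv2.imwrite('pics/crop.png',a[...,::-1])
E
```

```text
top table z -0.00040658032110740816
large [ 4.675e-01 -1.117e-01  2.980e-02  4.679e-01 -1.119e-01  1.580e-02
  4.410e+02]
small [ 6.561e-01 -2.167e-01  2.250e-02  6.554e-01 -2.161e-01  1.370e-02
  2.290e+02]
pan [5.973e-01 9.240e-02 8.980e-02 5.975e-01 1.014e-01 4.180e-02 2.329e+03]
grip [4.713e-01 7.390e-02 1.150e-02 4.711e-01 7.340e-02 5.140e-02 4.900e+01]
scale ((563.8704223632812, 109.8781509399414), (180.1371307373047, 240.03863525390625), 76.73085021972656)
scene table z -6.353962173621941e-05
large [ 4.682e-01 -1.104e-01  3.200e-02  4.661e-01 -1.079e-01  1.550e-02
  4.930e+02]
small [ 6.563e-01 -2.125e-01  2.460e-02  6.543e-01 -2.130e-01  1.310e-02
  1.920e+02]
pan [5.971e-01 1.035e-01 7.060e-02 5.950e-01 1.069e-01 4.170e-02 3.207e+03]
grip [4.699e-01 7.590e-02 1.250e-02 4.695e-01 7.740e-02 5.040e-02 8.700e+01]
scale ((563.3809814453125, 112.30799102783203), (180.2369384765625, 241.97653198242188), 76.4681396484375)
```

View pics/crop.png

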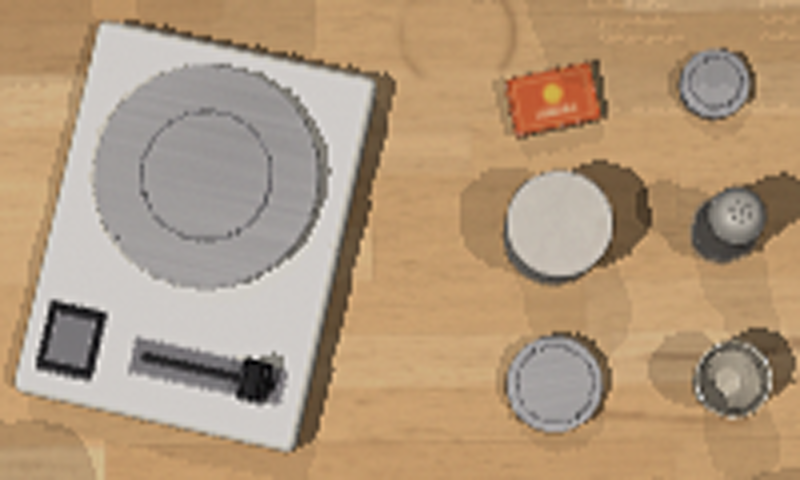

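The crop shows the bare steel large disc at crop (555,382) (with an engraved rim ring), clear of the blue and brown ones. The small steel disc is at (715,82), and the lock grip at (258,380) is at the end far from the display. The scale yaw is about -13.4°. First I turn the tool to line up with the scale.

Request:
step_arm --increments '[[[0,0,0,0.135],[0,0,0,0.135],[0,0,0,0.135],[0,0,0,0.135],[0,0,0,0.135]]]' --hand 1

```text
clock: 1.6
tool_pos: [0.2347, -0.4974, 0.2313]
ee_rot: [-0.0, 0.993, -0.12, 0.0]
force: [0.0, -0.5, -0.4]
grip_width: 0.0122
grip_force: 0.0
```

Request:
step_arm --increments '[[[0.008,-0.049,0,0],[0.008,-0.049,0,0],[0.008,-0.049,0,0],[0.008,-0.049,0,0],[0.008,-0.049,0,0]]]'

```text
clock: 2.1
tool_pos: [0.3308, -0.2666, 0.2315]
ee_rot: [0.0, 0.993, -0.117, 0.0]
force: [0.1, -1.0, -0.7]
grip_width: 0.0001
grip_force: 0.0
```

Request:
step_arm --increments '[[[0.008,-0.049,0,0],[0.008,-0.049,0,0],[0.008,-0.049,0,0],[0.008,-0.049,0,0],[0.008,-0.049,0,0]]]'

```text
clock: 2.6
tool_pos: [0.4267, -0.0373, 0.2316]
ee_rot: [0.0, 0.993, -0.117, 0.0]
force: [1.2, -2.0, -0.8]
grip_width: 0.0002
grip_force: 0.0
```

Request:
step_arm --increments '[[[0.008,-0.046,0,0],[0.009,-0.046,0,0],[0,0,0.04,0],[0,0,0,0]]]'

```text
clock: 3.0
tool_pos: [0.462, 0.0472, 0.1881]
ee_rot: [0.0, 0.993, -0.116, -0.003]
force: [-1.1, 0.2, 0.5]
grip_width: -0.0003
grip_force: 0.0
```

```bash
python3 - <<'E'
from fit import *
K,M=T('wrist');im,d=snapshot('wrist');cv2.imwrite('pics/w1.png',im[...,::-1])
P=cloud(d,K,M);print(np.round(get_obs()['tool_pos'],4))
print('grip',disc(P,(.47,.076),.045,.06,.03));print('pan',disc(P,(.597,.103),.037,.047,.085))
m=(d>0)&(P[...,2]>.045)&(P[...,2]<.06)&(np.hypot(P[...,0]-.47,P[...,1]-.076)<.03)
print(cv2.minAreaRect((P[m][:,:2]*1000).astype(np.float32)))
E
```

```text
[0.4629 0.0464 0.1901]
grip [4.726e-01 7.390e-02 1.200e-02 4.730e-01 7.370e-02 5.050e-02 3.590e+02]
pan [5.9880e-01 1.0240e-01 7.0000e-02 5.9150e-01 1.0350e-01 4.1000e-02
 2.0303e+04]
((472.66644287109375, 73.9886245727539), (12.977519035339355, 23.56640625), 76.77951049804688)
```

View pics/w1.png

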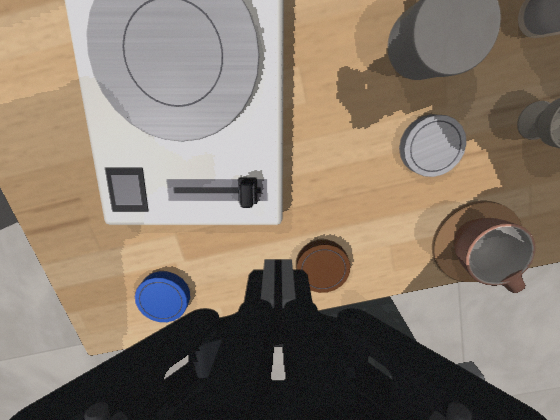

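The wrist view shows the grip at (249,192) and its slot running left to (175,190), with the shut fingers at (278,265). This agrees with the fit. I descend on the far side of the grip.

Request:
step_arm --increments '[[[0.0025,0,0.045,0],[0,0,0.045,0],[0,0,0.04,0],[0,0,0.015,0],[0,0,0.006,0]]]'

```text
clock: 3.55
tool_pos: [0.4666, 0.0446, 0.0401]
ee_rot: [0.0, 0.993, -0.118, -0.001]
force: [0.0, 0.3, 1.0]
grip_width: -0.0001
grip_force: 0.0
```

Request:
step_arm --increments '[[[0,-0.004,0,0],[0,-0.004,0,0],[0,-0.004,0,0],[0,-0.004,0,0]]]'

```text
clock: 3.95
tool_pos: [0.4713, 0.0614, 0.0415]
ee_rot: [-0.0, 0.993, -0.117, 0.001]
force: [0.6, -3.1, 4.0]
grip_width: 0.0002
grip_force: 2.0
```

Request:
step_arm --increments '[[[0,-0.008,0,0],[0,-0.008,0,0],[0,-0.008,0,0],[0,-0.008,0,0],[0,-0.008,0,0]]]'

```text
clock: 4.45
tool_pos: [0.4794, 0.1008, 0.0401]
ee_rot: [0.0, 0.993, -0.117, -0.0]
force: [1.0, -2.9, 2.1]
grip_width: 0.0
grip_force: 1.4
```

Request:
step_arm --increments '[[[0,-0.003,0,0],[0,-0.003,0,0],[0,-0.002,0,0],[0,0,0,0]]]'

```text
clock: 4.85
tool_pos: [0.4812, 0.108, 0.0401]
ee_rot: [-0.0, 0.993, -0.117, -0.0]
force: [0.8, -0.0, 0.5]
grip_width: 0.0001
grip_force: 0.0
```

Request:
step_arm --increments '[[[0,-0.003,0,0],[0,-0.003,0,0],[0,-0.002,0,0]]]'

```text
clock: 5.15
tool_pos: [0.4825, 0.1144, 0.0401]
ee_rot: [0.001, 0.993, -0.116, -0.001]
force: [-2.4, -27.6, 4.3]
grip_width: -0.0004
grip_force: 13.8
```

Request:
step_arm --increments '[[[0,-0.002,0,0],[0,-0.002,0,0]]]'

```text
clock: 5.35
tool_pos: [0.4826, 0.1156, 0.04]
ee_rot: [0.004, 0.993, -0.116, -0.002]
force: [-5.9, -56.3, 13.2]
grip_width: -0.0
grip_force: 28.1
```

Request:
step_arm --increments '[[[0,0.008,0,0],[0,0.006,-0.01,0],[0,0,-0.04,0],[0,0,-0.05,0],[0,0,-0.05,0]]]'

```text
clock: 5.85
tool_pos: [0.4805, 0.1062, 0.1926]
ee_rot: [-0.0, 0.993, -0.117, -0.0]
force: [0.1, 0.8, 0.5]
grip_width: -0.0004
grip_force: 0.0
```

```bash
python3 - <<'E'
from fit import *
K,M=T('wrist');im,d=snapshot('wrist');cv2.imwrite('pics/w2.png',im[...,::-1])
P=cloud(d,K,M);print(np.round(get_obs()['tool_pos'],4))
m=(d>0)&(P[...,2]>.045)&(P[...,2]<.06)&(np.hypot(P[...,0]-.486,P[...,1]-.13)<.04)
print('grip',cv2.minAreaRect((P[m][:,:2]*1000).astype(np.float32)))
print('large',disc(P,(.4677,-.111),.009,.022,.042)); print('pan',disc(P,(.598,.103),.037,.047,.085))
# ring: dark px on the pan
m=(P[...,2]>.037)&(P[...,2]<.046)&(abs(np.hypot(P[...,0]-.598,P[...,1]-.1025)-.04)<.006)
g=cv2.cvtColor(im,cv2.COLOR_RGB2GRAY);q=P[m&(g<np.percentile(g[m],12))]
A=np.c_[2*q[:,:2],np.ones(len(q))];s=np.linalg.lstsq(A,(q[:,:2]**2).sum(1),rcond=None)[0];print('ring',s[:2],np.sqrt(s[2]+s[0]**2+s[1]**2),len(q))
E
```

```text
[0.4838 0.1068 0.2004]
grip ((486.4325256347656, 132.04534912109375), (13.162481307983398, 23.764434814453125), 76.65900421142578)
large [ 4.693e-01 -1.116e-01  3.060e-02  4.705e-01 -1.100e-01  1.490e-02
  3.023e+03]
pan [5.9900e-01 1.0240e-01 6.9800e-02 5.9480e-01 1.0310e-01 4.1000e-02
 2.0452e+04]
ring [0.59901092 0.10208514] 0.0398755845341269 563
```

View pics/w2.png

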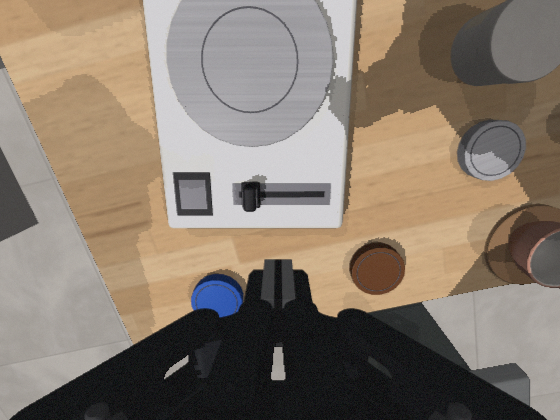

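The lock grip is now at (250,195), at the display end of its slot, with about 60 mm travelled and a hard stop felt. Next is the large steel weight at (491,150).

Request:
step_arm --increments '[[[0.007,0.043,0,0],[0.007,0.043,0,0],[0.007,0.043,0,0],[0.007,0.043,0,0],[0.008,0.044,0,0]]]' --hand 0

```text
clock: 6.4
tool_pos: [0.4656, -0.1138, 0.1911]
ee_rot: [-0.0, 0.993, -0.117, 0.001]
force: [1.7, 1.2, -0.0]
grip_width: 0.0727
grip_force: 0.0
```

Request:
step_arm --increments '[[[0,0,0.045,0],[0,0,0.045,0],[0,0,0,0]]]'

```text
clock: 6.7
tool_pos: [0.4631, -0.1117, 0.0967]
ee_rot: [-0.001, 0.993, -0.117, -0.004]
force: [-1.0, 0.4, 1.3]
grip_width: 0.0852
grip_force: 0.0
```

```bash
python3 - <<'E'
from fit import *
K,M=T('wrist');im,d=snapshot('wrist')
P=cloud(d,K,M);o=get_obs();print(np.round(o['tool_pos'],4),o['grip_width'])
print('large',disc(P,(.4685,-.111),.009,.022,.042))
np.savez('w3.npz',im=im,d=d,K=K,M=M);cv2.imwrite('pics/w3.png',im[...,::-1])
E
```

```text
[ 0.4648 -0.112   0.0995] 0.08556653896586004
large [ 4.691e-01 -1.118e-01  3.000e-02  4.705e-01 -1.121e-01  1.500e-02
  4.918e+03]
```

View pics/w3.png

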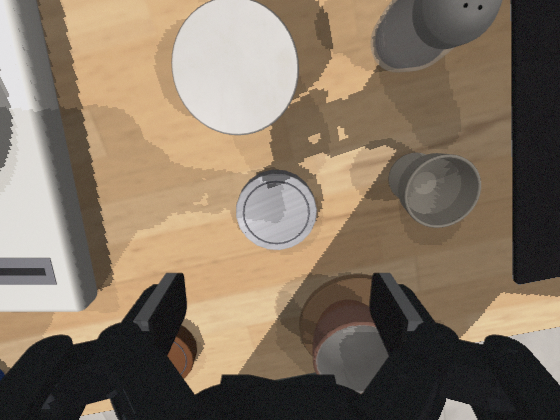

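The large weight at (277,212) is between the fingers, clear of the tin (236,65) and egg cup (440,190). I descend.

Request:
step_arm --increments '[[[0.004,-0.001,0.04,0],[0,0,0.03,0],[0,0,0.015,0],[0,0,0.008,0],[0,0,0.003,0]]]' --hand 0.12

```text
clock: 7.25
tool_pos: [0.4711, -0.1126, 0.0056]
ee_rot: [0.0, 0.993, -0.117, 0.001]
force: [0.7, 0.0, 0.2]
grip_width: 0.0755
grip_force: 0.0
```

Request:
step_arm --increments '[[[0,0,0,0],[0,0,0,0]]]'

```text
clock: 7.45
tool_pos: [0.4707, -0.1126, 0.0055]
ee_rot: [0.0, 0.993, -0.117, 0.001]
force: [-0.6, 0.1, 0.7]
grip_width: 0.0752
grip_force: 0.0
```

Request:
step_arm --increments '[[[-0.0015,0,0.005,0],[0,0,0,0]]]'

```text
clock: 7.65
tool_pos: [0.4682, -0.112, -0.0008]
ee_rot: [-0.0, 0.993, -0.117, -0.0]
force: [-0.6, -0.1, -0.5]
grip_width: 0.0753
grip_force: 0.0
```

Request:
step_arm --increments '[[[0,0,0,0],[0,0,0,0],[0,0,0,0],[0,0,0,0]]]' --hand 1

```text
clock: 8.05
tool_pos: [0.4685, -0.112, 0.0]
ee_rot: [-0.0, 0.993, -0.117, -0.0]
force: [-3.4, 3.7, 14.5]
grip_width: 0.0575
grip_force: 61.0
```

Request:
step_arm --increments '[[[0,0,-0.002,0],[0,0,-0.005,0],[0,0,-0.02,0],[0,0,-0.04,0],[0,0,-0.04,0]]]'

```text
clock: 8.55
tool_pos: [0.4678, -0.1119, 0.1072]
ee_rot: [-0.0, 0.993, -0.117, -0.001]
force: [1.4, 0.2, -3.9]
grip_width: 0.0573
grip_force: 66.1
```

Request:
step_arm --increments '[[[0,0,-0.02,0],[0,0,0,0],[0,0,0,0]]]'

```text
clock: 8.85
tool_pos: [0.468, -0.112, 0.1256]
ee_rot: [-0.0, 0.993, -0.117, -0.0]
force: [-0.9, -0.1, -4.8]
grip_width: 0.0571
grip_force: 66.1
```

```bash
python3 - <<'E'
from fit import *
K,M=T('wrist');im,d=snapshot('wrist');P=cloud(d,K,M);o=get_obs();print({k:np.round(o[k],4) for k in ['tool_pos','grip_width','force']})
cv2.imwrite('pics/w4.png',im[...,::-1])
im,d=snapshot('scene');cv2.imwrite('pics/s4.png',cv2.resize(im[100:310,200:480],None,fx=2.8,fy=2.8)[...,::-1])
E
```

```text
{'tool_pos': array([ 0.4677, -0.1119,  0.125 ]), 'grip_width': np.float64(0.0572), 'force': array([ 0.1168,  0.8214, -2.8328])}
```

View pics/w4.png

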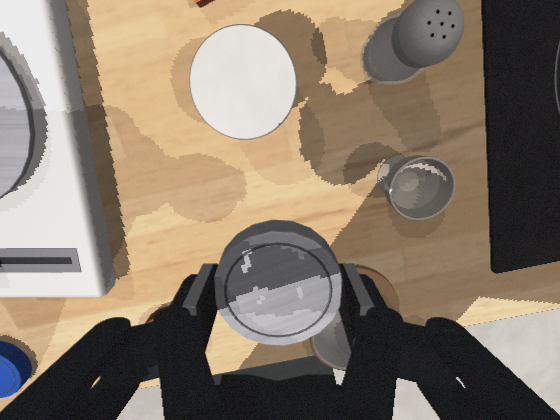

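The large disc is held between the pads at (279,290). I'll measure its offset and tilt in the tool frame.

```bash
cat > held.py <<'E'
from fit import *
def held(rmax,zlo,zhi,c0=(0,0)):
    m=camera_model('wrist');K=np.array(m['intrinsics']);H=np.array(m['hand_eye'])
    im,d=snapshot('wrist');P=cloud(d,K,H)   # tool frame
    s=(d>0)&(P[...,2]>zlo)&(P[...,2]<zhi)&(np.hypot(P[...,0]-c0[0],P[...,1]-c0[1])<rmax)
    q=P[s];c=np.median(q[:,2])
    for _ in range(4):
        A=np.c_[q[:,:2],np.ones(len(q))];k=np.linalg.lstsq(A,q[:,2],rcond=None)[0];r=q[:,2]-A@k;q=q[abs(r)<max(.002,1.5*np.std(r))]
    (x,y),R=cv2.minEnclosingCircle((q[:,:2]*1000).astype(np.float32))
    print('centre mm',round(x,1),round(y,1),'R',round(R,1),'extent x',np.percentile(q[:,0],[.3,99.7])*1000,'y',np.percentile(q[:,1],[.3,99.7])*1000,'plane',np.round(k,4),'z at c',k@[x/1e3,y/1e3,1],len(q))
E
python3 -c "
from held import *
held(.034,-.022,-.003)
print(get_obs()['tool_pos'])"
```

```text
centre mm 3.5 0.0 R 33.0 extent x [-27.70668345  29.77704132] y [-28.71578389  28.96308381] plane [ 0.0016 -0.0001 -0.0148] z at c -0.014770408308908392 11879
[ 0.46763536 -0.11186835  0.1247681 ]
```

Request:
step_arm --increments '[[[0.015,-0.045,0,0],[0.015,-0.045,0,0],[0.015,-0.045,0,0],[0.015,-0.045,0,0],[0.015,-0.045,0,0]]]'

```text
clock: 9.5
tool_pos: [0.5938, 0.0911, 0.1247]
ee_rot: [0.0, 0.993, -0.117, -0.001]
force: [0.6, -0.1, -3.2]
grip_width: 0.0573
grip_force: 66.1
```

Request:
step_arm --increments '[[[0.002,-0.014,0,0],[0,0,0.03,0],[0,0,0.025,0],[0,0,0,0],[0,0,0,0]]]'

```text
clock: 10.0
tool_pos: [0.5985, 0.1022, 0.0708]
ee_rot: [0.0, 0.993, -0.117, -0.001]
force: [0.7, -0.1, -2.6]
grip_width: 0.0572
grip_force: 66.3
```

```bash
python3 -c "
from held import *
for i in range(3):print(np.round(get_obs()['tool_pos'],4));held(.034,-.022,-.003)"
```

```text
[0.5985 0.1022 0.0708]
centre mm 3.5 0.0 R 32.9 extent x [-27.86370326  29.80508496] y [-28.51099161  28.9675195 ] plane [ 0.0009  0.0001 -0.0147] z at c -0.01473571692916804 11879
[0.5992 0.1022 0.0719]
centre mm 3.7 -0.0 R 33.0 extent x [-27.81104884  29.84402575] y [-28.58247837  28.9628732 ] plane [ 0.0013 -0.0001 -0.0147] z at c -0.014730980606394604 11886
[0.5995 0.1023 0.0724]
centre mm 3.4 -0.0 R 33.0 extent x [-27.88843373  29.83894861] y [-28.59224456  29.0053163 ] plane [ 0.0004  0.0003 -0.0147] z at c -0.014726197148383042 11883
```

Request:
step_arm --increments '[[[-0.001,0,0.015,0],[0,0,0.008,0],[0,0,0.002,0],[0,0,0,0]]]'

```text
clock: 10.55
tool_pos: [0.5975, 0.1027, 0.0457]
ee_rot: [0.0, 0.993, -0.117, -0.001]
force: [0.1, 0.2, -3.8]
grip_width: 0.0568
grip_force: 66.3
```

Request:
step_arm --increments '[[[0,0,0.001,0],[0,0,0.001,0],[0,0,0,0]]]'

```text
clock: 10.85
tool_pos: [0.5979, 0.1027, 0.0444]
ee_rot: [-0.0, 0.993, -0.117, 0.0]
force: [0.1, 0.3, -3.3]
grip_width: 0.0574
grip_force: 66.3
```

Request:
step_arm --increments '[[[0,0,0.001,0],[0,0,0,0]]]'

```text
clock: 11.05
tool_pos: [0.5978, 0.1027, 0.0432]
ee_rot: [0.0, 0.993, -0.117, -0.0]
force: [-0.2, 0.1, -3.5]
grip_width: 0.0569
grip_force: 66.3
```

Request:
step_arm --increments '[[[0,0,0.001,0],[0,0,0,0]]]'

```text
clock: 11.25
tool_pos: [0.5979, 0.1027, 0.0423]
ee_rot: [0.0, 0.993, -0.117, 0.0]
force: [-0.3, -0.1, -3.9]
grip_width: 0.0571
grip_force: 66.3
```

Request:
step_arm --increments '[[[0,0,0.0007,0],[0,0,0,0]]]'

```text
clock: 11.45
tool_pos: [0.5979, 0.1027, 0.0422]
ee_rot: [0.0, 0.993, -0.117, 0.0]
force: [-2.8, -1.1, 3.5]
grip_width: 0.0573
grip_force: 67.1
```

Request:
step_arm --increments '[[[0,0,0.0007,0],[0,0,0,0]]]'

```text
clock: 11.65
tool_pos: [0.598, 0.1027, 0.0421]
ee_rot: [-0.0, 0.993, -0.117, 0.0]
force: [-6.9, -1.1, 13.1]
grip_width: 0.0573
grip_force: 67.9
```

Contact. I ease the pressure and release.

Request:
step_arm --increments '[[[0,0,-0.001,0],[0,0,0,0]]]'

```text
clock: 11.85
tool_pos: [0.598, 0.1027, 0.0422]
ee_rot: [-0.0, 0.993, -0.117, 0.0]
force: [-2.1, -0.9, 3.6]
grip_width: 0.0572
grip_force: 67.0
```

Request:
step_arm --increments '[[[0,0,0,0],[0,0,0,0],[0,0,0,0]]]' --hand 0.1

```text
clock: 12.15
tool_pos: [0.598, 0.1027, 0.0418]
ee_rot: [-0.0, 0.993, -0.117, 0.0]
force: [-0.7, 0.2, 1.2]
grip_width: 0.0767
grip_force: 0.0
```

Request:
step_arm --increments '[[[0,0,-0.01,0],[0,0,-0.04,0],[0,0,-0.05,0],[0,0,-0.02,0],[0,0,0,0]]]'

```text
clock: 12.65
tool_pos: [0.5996, 0.1029, 0.1662]
ee_rot: [-0.001, 0.993, -0.117, 0.003]
force: [0.5, -0.4, -0.1]
grip_width: 0.077
grip_force: 0.0
```

```bash
python3 - <<'E'
from fit import *
import time
for c in ['wrist','top']:
    K,M=T(c);print(np.round(get_obs()['tool_pos'],4));im,d=snapshot(c);P=cloud(d,K,M);cv2.imwrite(f'pics/{c}5.png',im[...,::-1])
    print('large',disc(P,(.599,.102),.052,.065,.045))
    m=(P[...,2]>.035)&(P[...,2]<.046)&(abs(np.hypot(P[...,0]-.5985,P[...,1]-.1025)-.04)<.006)
    g=cv2.cvtColor(im,cv2.COLOR_RGB2GRAY);q=P[m&(g<np.percentile(g[m],12))]
    A=np.c_[2*q[:,:2],np.ones(len(q))];s=np.linalg.lstsq(A,(q[:,:2]**2).sum(1),rcond=None)[0];print('ring',s[:2],np.sqrt(s[2]+s[0]**2+s[1]**2),len(q)); print('pan',disc(P,(.598,.103),.037,.047,.085))
E
```

```text
[0.5996 0.1029 0.1662]
large [5.986e-01 1.025e-01 2.990e-02 5.998e-01 1.022e-01 5.700e-02 3.905e+03]
ring [0.59896355 0.10400782] 0.038754822971765655 432
pan [5.992e-01 1.021e-01 6.980e-02 6.054e-01 1.006e-01 4.100e-02 1.522e+04]
[0.5985 0.1027 0.1636]
large [ 0.  0.  0. nan nan nan  0.]fit.py:5: RuntimeWarning: Mean of empty slice.
  return np.round(np.r_[x/1000,y/1000,R/1000,q[:,:2].mean(0),np.median(q[:,2]),len(q)],4)
  ret = um.true_divide(
  return _methods._mean(a, axis=axis, dtype=dtype,
  ret = ret.dtype.type(ret / rcount)
Traceback (most recent call last):
IndexError: index 0 is out of bounds for axis 0 with size 0
```

View pics/wrist5.png

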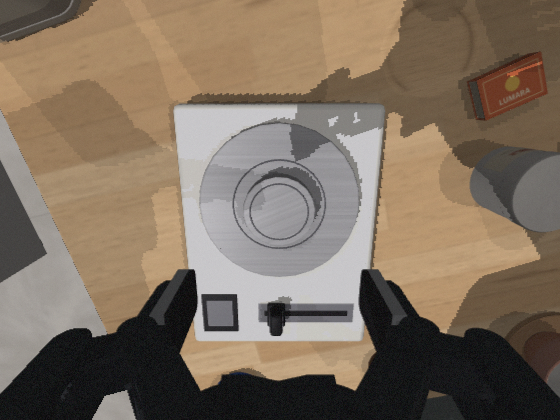

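The large weight at (279,205) sits flat and centred in the ring (within 1 mm), and the lock is still at the display end. Next, the small weight.

Request:
step_arm --increments '[[[0.018,0.042,0,0],[0.018,0.042,0,0],[0.018,0.042,0,0],[0.018,0.042,0,0],[0.018,0.042,0,0]]]' --hand 0.25

```text
clock: 13.25
tool_pos: [0.636, -0.1241, 0.16]
ee_rot: [-0.0, 0.993, -0.117, -0.001]
force: [-0.1, -0.4, -1.0]
grip_width: 0.0642
grip_force: 0.0
```

Request:
step_arm --increments '[[[0.018,0.042,0,0],[0.018,0.042,0,0],[0,0,0,0],[0,0,0,0]]]'

```text
clock: 13.65
tool_pos: [0.6513, -0.2131, 0.1598]
ee_rot: [-0.0, 0.993, -0.118, -0.001]
force: [0.9, 1.1, -0.4]
grip_width: 0.0639
grip_force: 0.0
```

```bash
python3 - <<'E'
from fit import *
K,M=T('wrist');o=get_obs();print(np.round(o['tool_pos'],4),o['grip_width']);im,d=snapshot('wrist');P=cloud(d,K,M);cv2.imwrite('pics/w6.png',im[...,::-1])
print('small',disc(P,(.656,-.215),.008,.02,.03))
print('salt',disc(P,(.56,-.21),.03,.1,.04)); print('matchbox',disc(P,(.645,-.118),.008,.02,.04))
E
```

```text
[ 0.6513 -0.2131  0.1598] 0.06393473478807395
small [ 6.575e-01 -2.165e-01  2.200e-02  6.584e-01 -2.168e-01  1.300e-02
  1.678e+03]
salt [ 5.645e-01 -2.181e-01  2.130e-02  5.744e-01 -2.191e-01  7.460e-02
  2.471e+03]
matchbox [ 6.487e-01 -1.147e-01  3.200e-02  6.497e-01 -1.152e-01  1.500e-02
  2.101e+03]
```

View pics/w6.png

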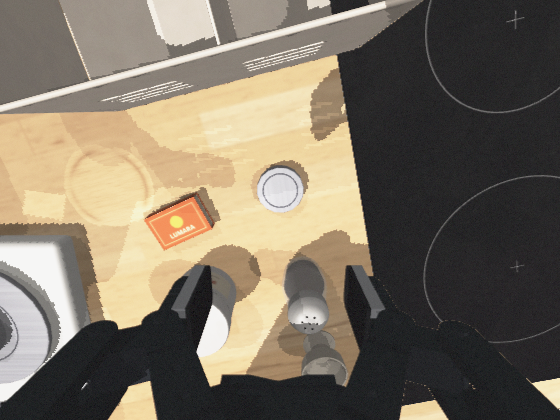

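```bash
python3 - <<'E'
from fit import *
print(np.round(np.array(camera_model('wrist')['hand_eye'])[:3,3],3))
K,M=T('wrist');im,d=snapshot('wrist');P=cloud(d,K,M);print(np.round(get_obs()['tool_pos'],4))
m=(d>0)&(P[...,2]>.03)&(P[...,0]>.69)&(abs(P[...,1]+.2)<.08);q=P[m];print(np.percentile(q[:,0],[0,1,5]),q[:,2].max())
print('small',disc(P,(.656,-.215),.008,.02,.03))
E
```

```text
[ 0.08   0.    -0.142]
[ 0.6517 -0.2115  0.1607]
[0.75768898 0.75799654 0.75836292] 0.14438762295143068
small [ 6.576e-01 -2.167e-01  2.180e-02  6.583e-01 -2.168e-01  1.300e-02
  1.676e+03]
```

The small steel disc is at (280,188). The camera side would pass close to the bin, so I turn the tool before descending.

Request:
step_arm --increments '[[[0,0,0,0.12],[0,0,0,0.12],[0,0,0,0.12],[0,0,0,0.12],[0,0,0,0.12]]]'

```text
clock: 14.25
tool_pos: [0.6521, -0.2109, 0.1616]
ee_rot: [-0.0, 0.914, -0.407, -0.0]
force: [1.1, -0.2, -0.3]
grip_width: 0.0637
grip_force: 0.0
```

Request:
step_arm --increments '[[[0.007,-0.001,0,0],[0,0,0.03,0],[0,0,0.03,0],[0,0,0,0],[0,0,0,0]]]'

```text
clock: 14.75
tool_pos: [0.658, -0.2166, 0.1023]
ee_rot: [-0.0, 0.915, -0.404, -0.0]
force: [0.2, 0.5, 0.0]
grip_width: 0.064
grip_force: 0.0
```

```bash
python3 - <<'E'
from fit import *
K,M=T('wrist');o=get_obs();print(np.round(o['tool_pos'],4),o['ee_rot'],np.round(o['qpos'],2));im,d=snapshot('wrist');P=cloud(d,K,M)
c=disc(P,(.6575,-.2165),.008,.02,.03);print('small',c)
print('tool-frame delta',np.round(np.linalg.inv(M@np.linalg.inv(np.array(camera_model('wrist')['hand_eye'])))@[c[0],c[1],0,1],4))
E
```

```text
[ 0.658  -0.2166  0.1023] [-7.31767909e-06  9.14805713e-01 -4.03894134e-01 -1.88011678e-04] [-0.39  0.74  1.34  0.    1.06  2.02]
small [ 6.575e-01 -2.168e-01  2.190e-02  6.583e-01 -2.176e-01  1.300e-02
  2.427e+03]
tool-frame delta [-2.000e-04  4.000e-04  1.023e-01  1.000e+00]
```

Request:
step_arm --increments '[[[0,0,0.04,0],[0,0,0.03,0],[0,0,0.018,0],[0,0,0.007,0],[0,0,0.004,0]]]'

```text
clock: 15.3
tool_pos: [0.6584, -0.2173, 0.0038]
ee_rot: [-0.0, 0.914, -0.405, 0.001]
force: [-0.7, 0.0, -0.0]
grip_width: 0.064
grip_force: 0.0
```

Request:
step_arm --increments '[[[0,0,0,0],[0,0,0,0]]]'

```text
clock: 15.5
tool_pos: [0.6584, -0.2173, 0.0043]
ee_rot: [-0.0, 0.914, -0.405, 0.001]
force: [-0.5, -0.5, -0.7]
grip_width: 0.0641
grip_force: 0.0
```

Request:
step_arm --increments '[[[-0.001,0,0.001,0],[0,0,0,0],[0,0,0,0],[0,0,0,0],[0,0,0,0]]]' --hand 1

```text
clock: 16.0
tool_pos: [0.6574, -0.2164, 0.0033]
ee_rot: [-0.0, 0.914, -0.405, 0.0]
force: [-2.2, 1.1, 7.9]
grip_width: 0.0409
grip_force: 59.7
```

Request:
step_arm --increments '[[[0,0,-0.002,0],[0,0,-0.01,0],[0,0,-0.04,0],[0,0,-0.05,0],[0,0,-0.05,0]]]'

```text
clock: 16.5
tool_pos: [0.6565, -0.2161, 0.1559]
ee_rot: [-0.0, 0.914, -0.405, -0.0]
force: [1.0, -0.1, -2.0]
grip_width: 0.0409
grip_force: 61.4
```

```bash
python3 -c "
from held import *
held(.026,-.022,-.003)
print(get_obs()['tool_pos'])"
```

```text
centre mm 2.8 0.0 R 24.8 extent x [-20.07579763  21.86499435] y [-21.37333048  21.39090198] plane [ 0.0041 -0.0017 -0.0097] z at c -0.009659902587391047 5963
[ 0.6599762  -0.21746653  0.16593841]
```

Request:
step_arm --increments '[[[-0.035,-0.021,0,0],[-0.035,-0.021,0,0],[-0.035,-0.021,0,0],[-0.035,-0.021,0,0],[-0.035,-0.021,0,0]]]'

```text
clock: 17.05
tool_pos: [0.6166, -0.0146, 0.1543]
ee_rot: [-0.0, 0.914, -0.405, 0.0]
force: [1.1, 0.2, -0.7]
grip_width: 0.0411
grip_force: 61.4
```

Request:
step_arm --increments '[[[-0.035,-0.021,0,0],[-0.035,-0.021,0,0],[-0.034,-0.022,0,0],[0,0,0,0],[0,0,0,0]]]'

```text
clock: 17.55
tool_pos: [0.5946, 0.1045, 0.1542]
ee_rot: [-0.0, 0.915, -0.404, 0.0]
force: [0.1, 0.0, -2.1]
grip_width: 0.0412
grip_force: 61.4
```

Request:
step_arm --increments '[[[0,0,0.04,0],[0,0,0.03,0],[0,0,0,0],[0,0,0,0]]]'

```text
clock: 17.95
tool_pos: [0.5952, 0.103, 0.0846]
ee_rot: [0.0, 0.914, -0.406, 0.0]
force: [0.2, 0.1, -1.3]
grip_width: 0.0407
grip_force: 61.6
```

```bash
python3 -c "
from held import *
for i in range(2):print(np.round(get_obs()['tool_pos'],4));held(.026,-.022,-.003)"
```

```text
[0.5952 0.103  0.0846]
centre mm 3.2 -0.1 R 24.8 extent x [-20.16360277  22.07417052] y [-21.35958826  21.63254852] plane [ 0.0051 -0.0001 -0.0097] z at c -0.009646365895187853 5981
[0.5958 0.1033 0.0855]
centre mm 3.1 0.0 R 24.7 extent x [-20.27034855  22.05197576] y [-21.524797    20.75406646] plane [ 0.0053 -0.     -0.0097] z at c -0.009642190344034997 5977
```

Request:
step_arm --increments '[[[0.0017,-0.0019,0.012,0],[0,0,0.006,0],[0,0,0,0],[0,0,0,0]]]'

```text
clock: 18.45
tool_pos: [0.5972, 0.1039, 0.0658]
ee_rot: [0.0, 0.914, -0.405, -0.0]
force: [-0.1, -0.7, -1.8]
grip_width: 0.0406
grip_force: 61.6
```

Request:
step_arm --increments '[[[0,0,0.001,0],[0,0,0,0]]]'

```text
clock: 18.65
tool_pos: [0.5973, 0.104, 0.065]
ee_rot: [-0.0, 0.914, -0.405, 0.0]
force: [-0.0, -0.1, -1.2]
grip_width: 0.041
grip_force: 61.6
```

Request:
step_arm --increments '[[[0.001,0,0.001,0],[0,0,0.001,0],[0,0,0,0]]]'

```text
clock: 18.95
tool_pos: [0.5979, 0.1032, 0.0628]
ee_rot: [0.0, 0.914, -0.405, -0.0]
force: [0.3, 0.5, -1.6]
grip_width: 0.0408
grip_force: 61.6
```

Request:
step_arm --increments '[[[0,0,0.0007,0],[0,0,0,0]]]'

```text
clock: 19.15
tool_pos: [0.5979, 0.1032, 0.0621]
ee_rot: [0.0, 0.914, -0.405, -0.0]
force: [0.5, -0.4, -2.1]
grip_width: 0.0409
grip_force: 61.6
```

Request:
step_arm --increments '[[[0,0,0.0007,0],[0,0,0,0]]]'

```text
clock: 19.35
tool_pos: [0.5979, 0.1032, 0.0614]
ee_rot: [0.0, 0.914, -0.405, -0.0]
force: [-1.2, 0.3, -1.8]
grip_width: 0.0408
grip_force: 61.6
```

Request:
step_arm --increments '[[[0,0,0.0005,0],[0,0,0,0]]]'

```text
clock: 19.55
tool_pos: [0.598, 0.1032, 0.0613]
ee_rot: [-0.0, 0.914, -0.405, 0.0]
force: [-2.9, 0.0, 2.9]
grip_width: 0.0411
grip_force: 62.1
```

Request:
step_arm --increments '[[[0,0,0.0005,0],[0,0,0,0]]]'

```text
clock: 19.75
tool_pos: [0.598, 0.1032, 0.0612]
ee_rot: [-0.0, 0.914, -0.405, 0.0]
force: [-4.4, -1.0, 8.3]
grip_width: 0.0412
grip_force: 62.7
```

Contact. I ease off, release, rise straight up and check.

Request:
step_arm --increments '[[[0,0,-0.0006,0],[0,0,0,0]]]'

```text
clock: 19.95
tool_pos: [0.598, 0.1032, 0.0613]
ee_rot: [-0.0, 0.914, -0.405, 0.0]
force: [-1.7, -0.4, 5.1]
grip_width: 0.0408
grip_force: 62.1
```

Request:
step_arm --increments '[[[0,0,0,0],[0,0,0,0],[0,0,0,0]]]' --hand 0.2

```text
clock: 20.25
tool_pos: [0.598, 0.1032, 0.061]
ee_rot: [-0.0, 0.914, -0.405, 0.0]
force: [0.1, 0.0, -0.3]
grip_width: 0.0681
grip_force: 0.0
```

Request:
step_arm --increments '[[[0,0,-0.01,0],[0,0,-0.03,0],[0,0,-0.04,0],[0,0,-0.03,0],[0,0,0,0]]]'

```text
clock: 20.75
tool_pos: [0.6, 0.1034, 0.1763]
ee_rot: [-0.002, 0.914, -0.405, 0.003]
force: [0.7, 0.3, 0.3]
grip_width: 0.0683
grip_force: 0.0
```

```bash
python3 - <<'E'
from fit import *
K,M=T('wrist');o=get_obs();print(np.round(o['tool_pos'],4),o['grip_width'],np.round(o['force'],1));im,d=snapshot('wrist');P=cloud(d,K,M);cv2.imwrite('pics/w7.png',im[...,::-1])
print('small',disc(P,(.599,.102),.068,.08,.04)); print('large',disc(P,(.599,.102),.053,.064,.045)); print('pan',disc(P,(.598,.103),.037,.047,.085))
m=(P[...,2]>.045)&(P[...,2]<.056)&(np.hypot(P[...,0]-.486,P[...,1]-.13)<.04)
if m.any():print('grip',cv2.minAreaRect((P[m][:,:2]*1000).astype(np.float32)))
E
```

```text
[0.6    0.1034 0.1763] 0.0682811973115712 [0.7 0.3 0.3]
small [5.984e-01 1.027e-01 2.180e-02 5.989e-01 1.021e-01 7.090e-02 2.136e+03]
large [5.985e-01 1.023e-01 2.990e-02 6.039e-01 9.600e-02 5.690e-02 1.461e+03]
pan [5.9940e-01 1.0200e-01 6.9900e-02 6.0340e-01 9.7500e-02 4.1000e-02
 1.4326e+04]
grip ((488.5921325683594, 134.12953186035156), (12.122382164001465, 24.078144073486328), 53.4227409362793)
```

View pics/w7.png

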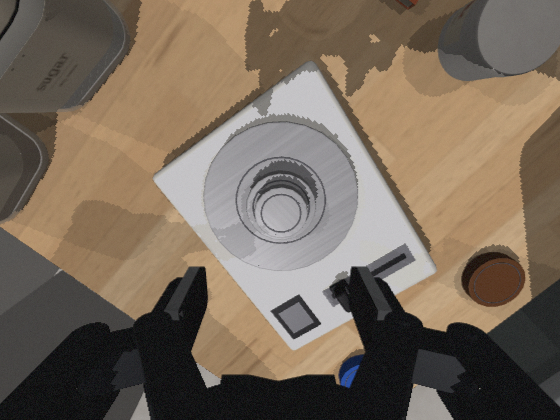

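The small disc at (281,211) is stacked centred on the large one inside the ring (offsets under 1 mm). The lock is at the display end, and the gripper is clear. I hand the job in.

```bash
python3 -c "
from plant import *
print(finish_job())"
```

```text
the job is handed in; nothing more can be done
None
```

The job is handed in at about 21 s on the robot clock: the lock is at its end stop by the display, the large steel weight lies flat and centred in the ring to within about 1 mm, and the small one is centred on top.

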